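Clear the solder piles to their stands

TASK

The soldering supplies were piled up on the blue mat. Take the two piles apart and put each thing away upright in its own home: the flux tin in the well of the wooden tip block, the black tape roll over the hub of the wooden tape stand, the brass-wool tip cleaner in the cup of the iron stand, and each solder reel over the spindle of the stand of its own colour, red on red and green on green. Set everything fully down before letting go, do not let any of them drop or fall, and leave each thing lying flat in its place.

Things in the scene. Friction and masses are not known exactly. Their poses are not given: they have to be found in the camera images.
- reel_red: Reel of solder wire with RED flanges, standing on end on the mat under one of the two piles: outer diameter 66 mm (flanges), 45 mm high, straight bore of 26 mm through it, 0.2 to 0.37 kg. The pile above it (the tape roll with the flux tin, or the tip cleaner) covers all but its red rim. Origin: centre of its underside; z up.
- reel_green: Reel of solder wire with GREEN flanges, otherwise the same as the red one (66 mm diameter, 45 mm high, 26 mm bore). It stands under the other pile. Origin: centre of its underside; z up.
- tape: Roll of black insulating tape lying flat on top of one of the two reels (either one): 56 mm outer diameter, 19 mm high, bore 32 mm. The flux tin lies on it and covers its middle. Origin: centre of its underside; z up.
- tip_cleaner: Brass-wool tip cleaner lying on top of the other reel: dark round tin, 52 mm diameter, 34 mm high, open at the top with curled golden wool that stands up to 6 mm above the rim. Once in the cup the upper 24 mm of its side stays free: grip it there. Origin: centre of its underside; z up.
- flux_tin: Closed tin of flux on top of the tape roll: aluminium with a white lid and orange dot, 42 mm diameter, 22 mm high. Once in the well only the upper 14 mm of its side stays free, so grip it there. Origin: centre of its underside; z up.
- stand_red: Reel stand for the red reel, fixed: RED round base, 84 mm diameter, 8 mm thick (a reel rests on it at z = 8 mm), with an upright steel spindle of 9 mm diameter in its centre, round tip at z = 64 mm. A reel is lowered over the spindle until it lies on the base. Origin: centre of its underside; z up.
- stand_green: Reel stand for the green reel, fixed: the same with a GREEN base (84 mm diameter, 8 mm thick, spindle 9 mm, tip at z = 64 mm). Origin: centre of its underside; z up.
- tape_stand: Tape stand, fixed: round pale wooden base, 80 mm diameter, 16 mm thick (the roll rests on it at z = 16 mm), with an aluminium hub of 16 mm diameter in its centre, top at z = 38 mm. The tape roll goes over the hub, flat on the base. Origin: centre of its underside; z up.
- iron_stand: Fixed black soldering-iron stand, 96 mm wide (y), x = -50 to +135 mm. Cup for the tip cleaner: steel ring, 68 mm inner, 74 mm outer diameter, floor z = 14 mm, rim z = 24 mm. Origin: under the cup's centre, at table height; z up, x points from cup to iron. The iron's funnel starts at x = 80 mm, its handle leans away to x = 180, z = 180 mm: over the cup, close the fingers along the stand's y.
- tip_block: Fixed wooden block, 150 (x = -50 to +100 mm) by 90 mm, top at z = 22 mm, with one round well for the flux tin: 58 mm diameter, 8 mm deep (floor at z = 14 mm). Spare soldering tips stand in a row at x = 66 mm, up to z = 49 mm. Origin: under the well's centre, at table height; z up, x points from the well to the tips.

How it is judged:
At the end, for the whole second after the job is handed in: Flux tin in the well, tape over its hub, tip cleaner in the cup, each reel on the stand of its colour: every one within 12 mm of its place's centre, on its floor within 4 mm, upright within 0.1 rad, released and at rest (horizontal distance between flux_tin and tip_block below 0.012 m and z of flux_tin in the frame of tip_block between 0.01 and 0.018 m and angle between each of flux_tin, tape, tip_cleaner, reel_red, reel_green's own z axis and vertical below 0.1 rad and linear speed of each of flux_tin, tape, tip_cleaner, reel_red, reel_green below 0.02 m/s and angular speed of each of flux_tin, tape, tip_cleaner, reel_red, reel_green below 0.2 rad/s and horizontal distance between tape and tape_stand below 0.012 m and z of tape in the frame of tape_stand between 0.012 and 0.02 m and horizontal distance between tip_cleaner and iron_stand below 0.012 m and z of tip_cleaner in the frame of iron_stand between 0.01 and 0.018 m and horizontal distance between reel_red and stand_red below 0.012 m and z of reel_red in the frame of stand_red between 0.004 and 0.012 m and horizontal distance between reel_green and stand_green below 0.012 m and z of reel_green in the frame of stand_green between 0.004 and 0.012 m); the robot touches nothing.
It fails at once if the flux tin is dropped or falls (faster than 0.7 m/s with no finger on it, a free fall of about 25 mm) (linear speed of flux_tin above 0.7 m/s and contact force between flux_tin and the fingers below 0.05 N).
It fails at once if the tape roll is dropped or falls (faster than 0.7 m/s with no finger on it, a free fall of about 25 mm) (linear speed of tape above 0.7 m/s and contact force between tape and the fingers below 0.05 N).
It fails at once if the tip cleaner is dropped or falls (faster than 0.7 m/s with no finger on it, a free fall of about 25 mm) (linear speed of tip_cleaner above 0.7 m/s and contact force between tip_cleaner and the fingers below 0.05 N).
It fails at once if the red reel is dropped or falls (faster than 0.7 m/s with no finger on it, a free fall of about 25 mm) (linear speed of reel_red above 0.7 m/s and contact force between reel_red and the fingers below 0.05 N).
It fails at once if the green reel is dropped or falls (faster than 0.7 m/s with no finger on it, a free fall of about 25 mm) (linear speed of reel_green above 0.7 m/s and contact force between reel_green and the fingers below 0.05 N).
It also fails if it takes over 128 s, if anything falls off the work surface, if the arm or the gripper's body presses on something with over 40 N, if the wrist force passes 120 N, or if a joint passes its speed limit or range.

ROBOT

A 6-joint arm with a two-finger parallel gripper is mounted at the origin on the work surface. World frame = base frame: x ahead of the robot, y to its left, z up, the work surface at z = 0. Lengths are in m, angles in rad, forces in N, time in s.
With the tool pointing down it reaches from about 0.3 to 0.75 m from the base axis. Payload 8.5 kg.
Tool frame: the origin (TCP) lies at the very end of the fingers, on their centre line; the grasp point (between the pads) lies 19 mm behind it (hold_point_z is the distance from the TCP to the grasp point, in m); x points along the fingers, y is the direction in which the jaws open and shut, and the axes are right-handed (so a half turn about x gives the same grasp; the last joint's range is limited). The gripper opens to 88 mm and grips with 3 to 60 N. Pads are 18 mm wide; open, the fingers measure 123 mm over their backs; the gripper's body (75 mm by 187 mm) begins 45 mm behind the grasp point.
Start: joints at [-1.426, 0.381, 1.297, -0, 1.464, -0.215], TCP at [0.194, -0.515, 0.239] pointing down, gripper open.
Joint ranges: [-3.11, 3.11], [-0.89, 2.33], [0.22, 2.48], [-1.42, 4.56], [0.17, 2.85], [-2.88, 2.88]. Speed limits (rad/s): [2.39, 2.39, 3.14, 3.14, 3.14, 3.14].

INTERFACE

Orientations are given as a unit quaternion [w, x, y, z].
In Python, from plant import get_obs, read_camera, job_done, hold_point_z gives the robot as it stands.
- The arm moves only by the shell command python3 -m inch 'ROWS' [OPENING]. ROWS is JSON, a list of rows, each a list of 2 entries, a list of its own where there are three numbers: the shift along the world's x, y, z in m, then the turn, a rotation vector about the world's x, y, z in degrees. A call has 1 to 20 rows; each row shifts and turns the commanded pose from where the row before left it; what a row does not reach is not made up. A row lasts 1/8 s, in which the tool goes at most 62.5 mm and 10.7 degrees, less where a joint would pass 70% of its speed; a pose out of reach is approached as far as the arm can. A call with a gripper value outside its range is refused whole. OPENING is the gripper's target within -1 to 1 (fully open at 1, half-way at 0, shut at -1), set as the call begins (- or left out, the last holds). The fingers move at their own pace and stop on an object; the grip force is fixed at half the most. Time passes only in rows, so rows that do not move let the fingers close. It gives the time, the measured TCP pose, the force and the opening at its end, in the units of the state.
- get_obs(): the state, without advancing time (a new reading comes with each control period).
- read_camera(name): name is "side" or "top" or "wrist"; returns a dict with "pixels" (400x640x3 uint8, red, green, blue), "z_map" (400x640 float32, m along the optical axis (not along the pixel's ray), 0 where there is no reading), "mtx" (3x3 intrinsics, pixels), "k1" (the pictures are not rectified: a ray, as slopes to the right and down, at radius r is drawn at 1 + k1 r^2 times it, then the intrinsics apply), "R" (3x3) and "t" (3): a world point X has camera coordinates R X + t. Camera axes: x right, y down, z forward; pixel columns grow to the right and rows downward; lengths in m; the calibration is good to about 2 mm. A picture is of the moment at which its call begins.
- job_done(): hands the job in, once; it reports no verdict.
The state is a dict: "time_s": time; "q": joint angles; "dq": joint speeds; "tau": joint torques, N m; "tool_pos": TCP position; "eef_rot": TCP orientation; "force": force on the tool from outside, world axes, zero at the start; "moment": the same for the moment, N m; "width": finger opening in m.
Only numpy, scipy, OpenCV 4.12 (cv2) and the standard library are available. Lean on these libraries where they do the work, as an engineer would, in place of code of your own. Each camera call takes 0.05 s, during which the arm holds its last target. There are 200 camera calls.

## Working session

There is one attempt and no reset: what is moved stays moved. The work goes in short steps, Python scripts to look and compute and a shell command to move; the robot and the scene stay as the last step left them, time stands still between calls to the robot, and variables do not carry over. Pictures are saved under pics/ and viewed, about 12 in all and at most 16, crops included, and the job is handed in when it is done.

```bash
ls; mkdir -p pics; cat > h.py <<'E'
import numpy as np, cv2
from plant import get_obs, read_camera
def cloud(c):
    K=c["mtx"];h,w=c["z_map"].shape
    u,v=np.meshgrid(np.arange(w),np.arange(h))
    xd=(u-K[0,2])/K[0,0];yd=(v-K[1,2])/K[1,1]
    x,y=xd.copy(),yd.copy()
    for _ in range(8):
        f=1+c["k1"]*(x*x+y*y);x=xd/f;y=yd/f
    z=c["z_map"]
    P=np.stack([x*z,y*z,z],-1)
    W=(P-np.array(c["t"]))@np.array(c["R"])
    W[z<=0]=np.nan
    return W
def save(c,n): cv2.imwrite("pics/"+n,c["pixels"][:,:,::-1])
E
python3 - <<'E'
from h import *
for n in ("top","side"):
    c=read_camera(n);save(c,n+"1.png");np.savez(n+"1.npz",W=cloud(c),p=c["pixels"])
    print(n,c["mtx"],c["k1"],-np.array(c["R"]).T@c["t"])
print(get_obs())
E
```

```text
pics
top [[383.5316913    0.         317.83410189]
 [  0.         383.5316913  207.1190824 ]
 [  0.           0.           1.        ]] -0.027290962901826085 [0.3622406  0.0129003  1.08705409]
side [[390.03641217   0.         323.67468345]
 [  0.         390.03641217 199.97404165]
 [  0.           0.           1.        ]] -0.03811085714146979 [0.27453002 0.6458538  0.47688986]
{'time_s': 0.1, 'q': array([-1.42630673e+00,  3.81176392e-01,  1.29813001e+00,  1.69633096e-06,
        1.46360159e+00, -2.15325577e-01]), 'dq': array([-0.00180619, -0.00262794, -0.00263659, -0.00199022,  0.00077166,
        0.00044827]), 'tau': array([ 3.72374649e-03, -4.38657582e+01, -2.24911845e+01,  7.14711682e-02,
        3.42217914e-02, -7.12774181e-05]), 'tool_pos': array([ 0.19360605, -0.51454625,  0.2381924 ]), 'eef_rot': array([ 0.12606392,  0.69571117,  0.12699337, -0.69567704]), 'force': array([-0.66825668, -0.08594973,  0.164518  ]), 'moment': array([ 0.01915459, -0.02752943, -0.03139146]), 'width': 0.08826444600707589}
```

View pics/top1.png

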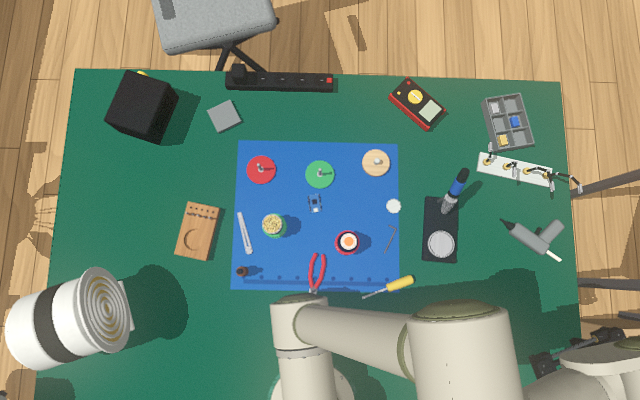

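View pics/side1.png

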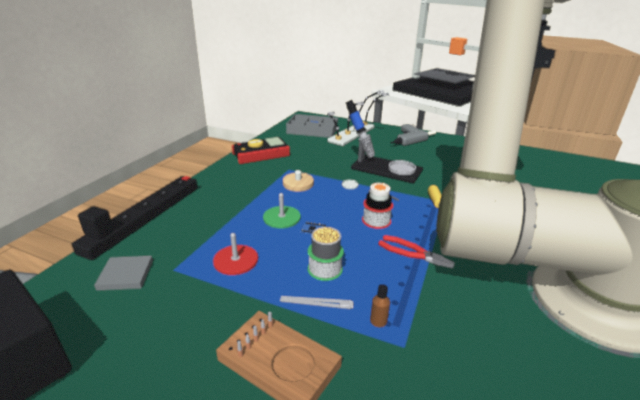

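The top view shows the tip cleaner on the green reel (273,225) and the flux tin and tape on the red reel (347,242). The red stand is at (261,169), the green stand at (320,174), the tape stand at (375,162), the iron-stand cup at (440,243) and the tip-block well at (195,238). The side view agrees. Next I'll measure positions from the point cloud.

```bash
python3 - <<'E'
from h import *
d=np.load("top1.npz");W=d["W"];p=d["p"]
for n,(u,v),r,zr in [("flux",(347,242),22,(.078,.1)),("tapeflux",(347,242),24,(.055,.078)),("red rim",(347,242),26,(.035,.055)),("cleaner",(273,225),24,(.07,.1)),("green rim",(273,225),26,(.035,.055)),
 ("stred",(261,169),22,(.004,.014)),("stgreen",(320,174),22,(.004,.014)),("tapest",(375,162),22,(.01,.022)),("hub",(375,162),22,(.03,.045)),("spr",(261,169),22,(.03,.075)),("spg",(320,174),22,(.03,.075)),
 ("ironst",(440,230),60,(.003,.06)),("cup",(440,243),18,(.019,.03)),("cupfloor",(440,243),18,(.01,.018)),("block",(198,230),40,(.017,.028)),("wellfloor",(195,238),16,(.008,.0185)),("tips",(203,211),25,(.03,.06))]:
    vv,uu=np.mgrid[:400,:640]
    m=((uu-u)**2+(vv-v)**2<r*r)&(W[...,2]>zr[0])&(W[...,2]<zr[1])
    Q=W[m]
    if len(Q)<4: print(n,len(Q));continue
    (c,rad)=cv2.minEnclosingCircle((Q[:,:2]*1000).astype(np.float32))
    rect=cv2.minAreaRect((Q[:,:2]*1000).astype(np.float32))
    print(n,len(Q),"c",np.round(c,1),"r %.1f"%rad,"med",np.round(np.median(Q,0)*1000,1),"rect",np.round(rect[0],1),np.round(rect[1],1),round(rect[2],1))
print("table z",np.nanmedian(W[180:200,340:360,2]))
E
```

```text
flux 196 c [433.  -83.4] r 20.6 med [433.4 -83.4  87.4] rect [432.6 -83.5] [38.6 39.3] 46.0
tapeflux 146 c [433.3 -82.9] r 27.7 med [429.6 -75.1  64.8] rect [433.  -83.2] [52.6 53.7] 46.0
red rim 113 c [433.5 -84.6] r 32.8 med [424.8 -79.7  45.9] rect [432.9 -83.7] [62.7 63. ] 0.8
cleaner 307 c [475.1 118.6] r 25.8 med [474.5 118.6  80.6] rect [474.7 118.1] [48.1 50.4] 1.1
green rim 132 c [475.4 116.9] r 32.6 med [462.8 100.6  45.9] rect [474.1 113.7] [57.8 64.4] 70.9
stred 715 c [643.2 161.4] r 64.9 med [639.  163.6   8.4] rect [639.2 165.7] [126.3 114. ] 42.8
stgreen 757 c [632.   -8.9] r 64.8 med [628.2  -5.7   8.4] rect [634.3  -9.7] [122.4 121.5] 23.4
tapest 539 c [ 666.6 -168.1] r 40.2 med [ 664.9 -166.5   17. ] rect [ 667.1 -167.2] [78.3 77.8] 73.5
hub 28 c [ 668.4 -168.3] r 8.2 med [ 667.1 -167.6   37.3] rect [ 668.2 -168.5] [12.3 15.9] 47.1
spr 16 c [639.1 163.5] r 4.1 med [637.6 163.2  58.6] rect [638.9 163.2] [6.4 7.4] 9.6
spg 18 c [630.1  -5.9] r 4.5 med [628.2  -4.7  60.3] rect [629.8  -5.4] [8.9 7.7] 30.5
ironst 3973 c [ 476.8 -358.7] r 177.5 med [ 467.1 -345.8   11.8] rect [ 480.8 -356.8] [342.8 340.2] 89.3
cup 140 c [ 432.9 -351.2] r 47.7 med [ 433.3 -352.2   24.1] rect [ 434.1 -351.2] [78.9 75. ] 80.8
cupfloor 793 c [ 439.  -350.6] r 52.3 med [ 438.9 -349.4   15.3] rect [ 439.1 -349.6] [95.8 96.1] 1.0
block 1447 c [459.1 331.4] r 86.5 med [466.8 329.   22.6] rect [458.9 331.1] [ 93.2 148.3] 79.1
wellfloor 309 c [435.  338.1] r 40.3 med [434.8 336.8  15.2] rect [436.  337.6] [59.3 57.4] 85.6
tips 40 c [496.5 322.8] r 33.5 med [497.8 322.   39.2] rect [497.7 322.6] [66.9  6. ] 79.4
table z 0.0016596602376184636
```

```bash
python3 - <<'E'
from h import *
from scipy.spatial.transform import Rotation as R
o=get_obs();w,x,y,z=o["eef_rot"];M=R.from_quat([x,y,z,w]).as_matrix();print(np.round(M,3),np.degrees(np.arctan2(M[1,1],M[0,1])))
d=np.load("top1.npz");W=d["W"];p=d["p"].astype(int)
vv,uu=np.mgrid[:400,:640]
roi=(abs(uu-442)<35)&(abs(vv-228)<45)
m=roi&(p.max(2)<60)&(W[...,2]<.022)
m=cv2.morphologyEx(m.astype(np.uint8),cv2.MORPH_OPEN,np.ones((5,5)))>0
Q=W[m];print("base",len(Q),cv2.minAreaRect((Q[:,:2]*1000).astype(np.float32)),np.median(Q[:,2]))
m=(abs(uu-441)<20)&(abs(vv-243)<20)&(p.min(2)>100)
Q=W[m];print("cup",len(Q),cv2.minEnclosingCircle((Q[:,:2]*1000).astype(np.float32)),cv2.minAreaRect((Q[:,:2]*1000).astype(np.float32)))
m=roi&(W[...,2]>.05);Q=W[m];print("iron",Q.min(0),Q.max(0),Q[Q[:,2].argmax()])
E
```

```text
[[-0.     0.352 -0.936]
 [ 0.001 -0.936 -0.352]
 [-1.    -0.001 -0.   ]] -69.38410907291069
base 0 ((0.0, 0.0), (0.0, 0.0), 0.0) nan
cup 584 ((436.5498352050781, -351.77459716796875), 39.67934036254883) ((441.5213623046875, -346.41552734375), (53.61920166015625, 77.21783447265625), 50.2779541015625)
iron [ 0.52134126 -0.37499331  0.05029958] [ 0.58271034 -0.34013184  0.15719021] [ 0.57723136 -0.3545594   0.15719021]
  return _methods._mean(a, axis=axis, dtype=dtype,
  ret = ret.dtype.type(ret / rcount)
```

```bash
python3 -m inch '[[[0.024,0.043,-0.008],[0,0,-3.3]],[[0.024,0.043,-0.008],[0,0,-3.3]],[[0.024,0.043,-0.008],[0,0,-3.3]],[[0.024,0.043,-0.008],[0,0,-3.3]],[[0.024,0.043,-0.008],[0,0,-3.3]],[[0.024,0.043,-0.008],[0,0,-3.3]],[[0.024,0.043,-0.008],[0,0,-3.3]],[[0.024,0.043,-0.008],[0,0,-3.3]],[[0.024,0.043,-0.008],[0,0,-3.3]],[[0.023,0.044,-0.008],[0,0,-3.3]],[[0,0,0],[0,0,0]]]' 1
cat >> h.py <<'E'
def pose():
    from scipy.spatial.transform import Rotation as R
    o=get_obs();w,x,y,z=o["eef_rot"];M=R.from_quat([x,y,z,w]).as_matrix()
    print("t %.1f"%o["time_s"],"tcp",np.round(o["tool_pos"]*1000,1),"yaw %.1f"%np.degrees(np.arctan2(M[1,1],M[0,1])),"tilt",np.round(M[:2,0],3),"F",np.round(o["force"],1),"w %.1f"%(o["width"]*1000),"q6 %.2f"%o["q"][5])
def circ(W,c,r,zr):
    m=(np.hypot(W[...,0]-c[0],W[...,1]-c[1])<r)&(W[...,2]>zr[0])&(W[...,2]<zr[1])
    Q=W[m]*1000
    if len(Q)<10: return len(Q)
    q=Q[:,:2].astype(np.float32)
    return len(Q),np.round(cv2.minEnclosingCircle(q),1) if 0 else (np.round(cv2.minEnclosingCircle(q)[0],1),round(cv2.minEnclosingCircle(q)[1],1)),"med",np.round(np.median(Q,0),1)
E
python3 - <<'E'
from h import *
pose();c=read_camera("wrist");save(c,"w1.png");W=cloud(c)
print(circ(W,(.433,-.083),.03,(.078,.1)),circ(W,(.433,-.083),.035,(.055,.075)),circ(W,(.433,-.083),.045,(.035,.055)))
E
```

```text
time_s: 1.48
tool_pos: [0.433, -0.0813, 0.1581]
eef_rot: [0.075, -0.703, 0.074, 0.704]
force: [0.8, -0.2, 0.9]
width: 0.0883
t 1.5 tcp [433.  -81.3 158.1] yaw -102.1 tilt [-0.001  0.001] F [ 0.8 -0.2  0.9] w 88.3 q6 1.33
(2868, (array([435.6, -84.5]), 21.0), 'med', array([436.9, -84.9,  86.9])) (1448, (array([436. , -84.7]), 27.9), 'med', array([452.2, -87.8,  64.7])) (991, (array([435.9, -85.4]), 32.9), 'med', array([457.2, -96.1,  45.8]))
```

View pics/w1.png

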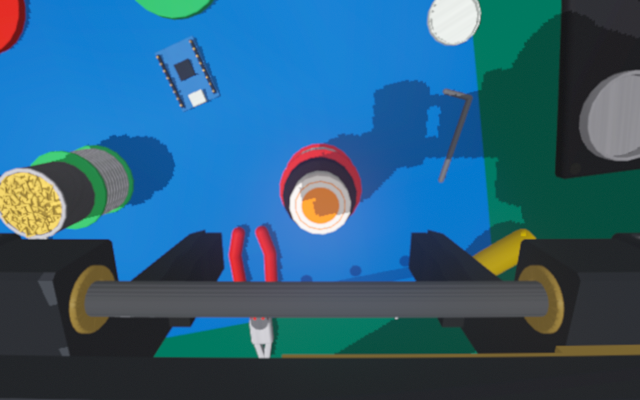

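The flux tin sits centred at (320,203), stacked straight on the tape and red reel. The fit radii match the given sizes (21.0, 27.9 and 32.9 mm).

```bash
python3 -m inch '[[[0.002,-0.003,-0.02],[0,0,0]],[[0,0,-0.02],[0,0,0]],[[0,0,-0.02],[0,0,0]],[[0,0,-0.013],[0,0,0]],[[0,0,-0.01],[0,0,0]],[[0,0,0],[0,0,0]]]' 1 && python3 -m inch '[[[0,0,0],[0,0,0]],[[0,0,0],[0,0,0]],[[0,0,0],[0,0,0]],[[0,0,0],[0,0,0]],[[0,0,0],[0,0,0]],[[0,0,0],[0,0,0]]]' -1
```

```text
time_s: 2.28
tool_pos: [0.4343, -0.0874, 0.0755]
eef_rot: [0.077, -0.703, 0.077, 0.703]
force: [0.8, -1.4, 0.4]
width: 0.088
time_s: 3.02
tool_pos: [0.4347, -0.0867, 0.0758]
eef_rot: [-0.076, 0.703, -0.076, -0.703]
force: [-0.0, 0.6, 2.2]
width: 0.041
```

```bash
python3 -m inch '[[[0,0,0.01],[0,0,0]],[[0,0,0.025],[0,0,0]],[[0,0,0.025],[0,0,0]],[[0,0.02,0.02],[0,0,0]],[[0,0.04,0],[0,0,0]],[[0,0.042,0],[0,0,0]],[[0,0.042,0],[0,0,0]],[[0,0.042,0],[0,0,0]],[[0,0.042,0],[0,0,0]],[[0,0.042,0],[0,0,0]],[[0,0.042,0],[0,0,0]],[[0,0.042,0],[0,0,0]],[[0,0.04,0],[0,0,0]],[[0,0.03,0],[0,0,0]],[[0,0,0],[0,0,0]],[[0,0,0],[0,0,0]]]'
python3 - <<'E'
from h import *
pose();c=read_camera("wrist");save(c,"w2.png");W=cloud(c)
print(circ(W,(.435,.337),.045,(.008,.018)),circ(W,(.46,.331),.1,(.019,.026)))
m=np.where((np.hypot(W[...,0]-.46,W[...,1]-.331)<.1)&(W[...,2]>.018)&(W[...,2]<.026))
print(cv2.minAreaRect((W[m][:,:2]*1000).astype(np.float32)))
m=(np.hypot(W[...,0]-.435,W[...,1]-.34)<.04)&(W[...,2]>.09);Q=W[m]*1000;print(len(Q),Q.min(0) if len(Q) else 0,Q.max(0) if len(Q) else 0)
E
```

```text
time_s: 5.03
tool_pos: [0.4345, 0.3366, 0.156]
eef_rot: [0.076, -0.703, 0.076, 0.703]
force: [0.1, 0.2, 0.7]
width: 0.0405
t 5.0 tcp [434.5 336.6 156. ] yaw -102.4 tilt [-0. -0.] F [0.1 0.2 0.7] w 40.5 q6 2.23
(3025, (array([435.6, 336.7]), 28.9), 'med', array([437.6, 335.8,  14.9])) (13280, (array([461.7, 332. ]), 85.5), 'med', array([485.8, 324.6,  22.9]))
((460.2237854003906, 332.2095642089844), (90.34490966796875, 149.76644897460938), 79.28919219970703)
42626 [419.6071338  300.22029951 144.98282867] [471.44320296 371.30985954 262.34955381]
```

View pics/w2.png

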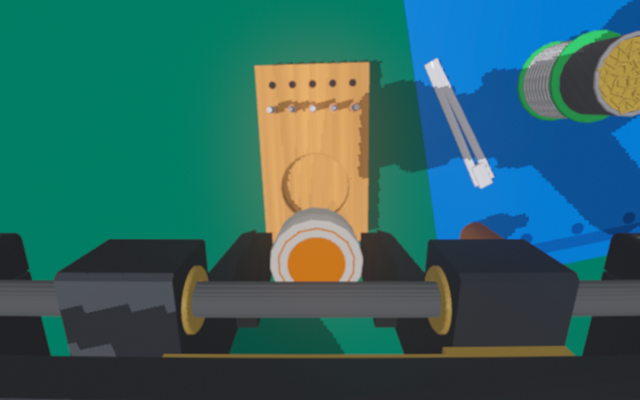

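The flux tin is held upright at (316,258), right above the well at (317,185). Lowering it now.

```bash
python3 -m inch '[[[0.001,0,-0.02],[0,0,0]],[[0,0,-0.03],[0,0,0]],[[0,0,-0.03],[0,0,0]],[[0,0,-0.025],[0,0,0]],[[0,0,-0.015],[0,0,0]],[[0,0,-0.006],[0,0,0]],[[0,0,-0.002],[0,0,0]],[[0,0,0],[0,0,0]]]'
python3 -m inch '[[[0,0,-0.0015],[0,0,0]],[[0,0,-0.001],[0,0,0]],[[0,0,0],[0,0,0]]]'
```

```text
time_s: 6.08
tool_pos: [0.4359, 0.3374, 0.0283]
eef_rot: [-0.076, 0.703, -0.076, -0.703]
force: [-0.2, 0.6, 0.2]
width: 0.0409
time_s: 6.45
tool_pos: [0.4357, 0.3373, 0.0258]
eef_rot: [-0.076, 0.703, -0.076, -0.703]
force: [-2.1, -0.7, 5.4]
width: 0.041
```

```bash
python3 -m inch '[[[0,0,-0.0005],[0,0,0]],[[0,0,0],[0,0,0]]]'; python3 -m inch '[[[0,0,0],[0,0,0]],[[0,0,0],[0,0,0]],[[0,0,0],[0,0,0]],[[0,0,0],[0,0,0]]]' 0.3
python3 -m inch '[[[0,0,0.01],[0,0,0]],[[0,0,0.03],[0,0,0]],[[0,0,0.04],[0,0,0]],[[0,0,0.04],[0,0,0]],[[0,0,0],[0,0,0]]]'
python3 - <<'E'
from h import *
pose();W=cloud(read_camera("wrist"))
print(circ(W,(.4355,.337),.026,(.030,.045)))
E
```

```text
time_s: 6.7
tool_pos: [0.4358, 0.3374, 0.0258]
eef_rot: [-0.076, 0.703, -0.076, -0.703]
force: [-2.7, -1.6, 10.1]
width: 0.0405
time_s: 7.2
tool_pos: [0.4356, 0.3372, 0.0246]
eef_rot: [0.076, -0.703, 0.076, 0.703]
force: [0.1, 0.7, -0.5]
width: 0.0572
time_s: 7.82
tool_pos: [0.4367, 0.3378, 0.1482]
eef_rot: [-0.077, 0.705, -0.075, -0.701]
force: [0.1, -0.5, -0.4]
width: 0.0575
t 7.8 tcp [436.7 337.8 148.2] yaw -102.4 tilt [0.006 0.003] F [ 0.1 -0.5 -0.4] w 57.5 q6 2.23
(2072, (array([436.3, 337.1]), 21.0), 'med', array([437.1, 336.8,  37. ]))
```

Flux is in the well: centre error about 1 mm and top at 37 mm against a nominal 36. Next is the tape.

```bash
python3 -m inch '[[[0,-0.03,0],[0,0,2]],[[0,-0.04,0],[0,0,2]],[[0,-0.042,0],[0,0,2]],[[0,-0.042,0],[0,0,2]],[[0,-0.042,0],[0,0,0]],[[0,-0.042,0],[0,0,0]],[[0,-0.042,0],[0,0,0]],[[0,-0.042,0],[0,0,0]],[[0,-0.04,0],[0,0,0]],[[0,-0.03,-0.01],[0,0,0]],[[0,-0.03,-0.01],[0,0,0]],[[0,0,0],[0,0,0]],[[0,0,0],[0,0,0]]]' 1
python3 - <<'E'
from h import *
pose();W=cloud(read_camera("wrist"))
print(circ(W,(.435,-.084),.035,(.055,.075)),circ(W,(.435,-.084),.045,(.04,.055)))
E
```

```text
time_s: 9.5
tool_pos: [0.4353, -0.084, 0.1245]
eef_rot: [0.027, -0.706, 0.027, 0.707]
force: [-0.2, 1.0, -0.2]
width: 0.0883
t 9.5 tcp [435.3 -84.  124.5] yaw -94.4 tilt [-0.001  0.001] F [-0.2  1.  -0.2] w 88.3 q6 1.19
(4065, (array([435.7, -84.4]), 28.0), 'med', array([437.3, -84.4,  64.7])) (1909, (array([436.2, -85.3]), 32.8), 'med', array([447. , -87.1,  46. ]))
```

```bash
python3 -m inch '[[[0,0,-0.02],[0,0,0]],[[0,0,-0.025],[0,0,0]],[[0,0,-0.02],[0,0,0]],[[0,0,-0.01],[0,0,0]],[[0,0,0],[0,0,0]]]' && python3 -m inch '[[[0,0,0],[0,0,0]],[[0,0,0],[0,0,0]],[[0,0,0],[0,0,0]],[[0,0,0],[0,0,0]],[[0,0,0],[0,0,0]]]' -1
```

```text
time_s: 10.18
tool_pos: [0.4356, -0.0842, 0.0497]
eef_rot: [0.027, -0.706, 0.027, 0.707]
force: [0.7, 0.5, -0.0]
width: 0.0878
time_s: 10.8
tool_pos: [0.4357, -0.0848, 0.05]
eef_rot: [-0.027, 0.707, -0.027, -0.706]
force: [-0.9, 0.2, 4.8]
width: 0.0554
```

```bash
python3 -m inch '[[[0,0,0.008],[0,0,0]],[[0,0,0.022],[0,0,0]],[[0.01,-0.003,0.02],[0,0,0]],[[0.03,-0.01,0.015],[0,0,0]],[[0.036,-0.013,0],[0,0,0]],[[0.036,-0.013,0],[0,0,0]],[[0.036,-0.013,0],[0,0,0]],[[0.036,-0.013,0],[0,0,0]],[[0.03,-0.012,0],[0,0,0]],[[0.016,-0.006,0],[0,0,0]],[[0,0,0],[0,0,0]],[[0,0,0],[0,0,0]]]'
python3 - <<'E'
from h import *
pose();c=read_camera("wrist");save(c,"w3.png");W=cloud(c)
print(circ(W,(.668,-.168),.05,(.012,.02)),circ(W,(.668,-.168),.015,(.03,.045)))
c=read_camera("top");W=cloud(c)
print(circ(W,(.668,-.168),.05,(.012,.02)),circ(W,(.668,-.168),.04,(.1,.128)))
E
```

```text
time_s: 12.3
tool_pos: [0.665, -0.1674, 0.1148]
eef_rot: [0.027, -0.706, 0.027, 0.707]
force: [-0.0, -1.2, 0.3]
width: 0.0555
t 12.3 tcp [ 665.  -167.4  114.8] yaw -94.4 tilt [-0.001  0.   ] F [-0.  -1.2  0.3] w 55.5 q6 1.23
(5473, (array([ 670.6, -169. ]), 39.8), 'med', array([ 683.2, -170.5,   16.8])) (187, (array([ 672.8, -169.2]), 7.4), 'med', array([ 675.4, -169.5,   37.8]))
0 0
```

View pics/w3.png

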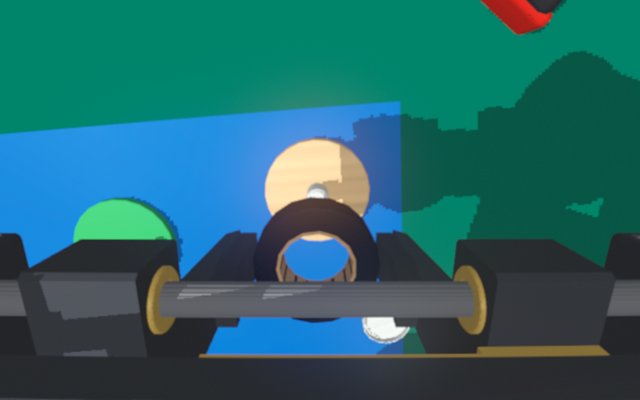

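The tape is held level at (317,260) and the hub is at (317,190). I'll correct by +4.5 mm in x and -1.5 mm in y, then lower.

```bash
python3 -m inch '[[[0.0045,-0.0015,-0.01],[0,0,0]],[[0,0,-0.025],[0,0,0]],[[0,0,-0.025],[0,0,0]],[[0,0,-0.015],[0,0,0]],[[0,0,-0.01],[0,0,0]],[[0,0,-0.005],[0,0,0]],[[0,0,0],[0,0,0]]]'
python3 -m inch '[[[0,0,-0.002],[0,0,0]],[[0,0,-0.001],[0,0,0]],[[0,0,0],[0,0,0]]]'
```

```text
time_s: 13.28
tool_pos: [0.6703, -0.1693, 0.025]
eef_rot: [-0.027, 0.707, -0.027, -0.706]
force: [-0.1, -0.1, 0.1]
width: 0.0553
time_s: 13.65
tool_pos: [0.6702, -0.1693, 0.0219]
eef_rot: [-0.027, 0.707, -0.027, -0.707]
force: [-0.5, 0.1, -0.6]
width: 0.0553
```

```bash
python3 -m inch '[[[0,0,-0.001],[0,0,0]],[[0,0,-0.0005],[0,0,0]],[[0,0,0],[0,0,0]]]'
```

```text
time_s: 14.02
tool_pos: [0.6703, -0.1693, 0.0211]
eef_rot: [-0.027, 0.707, -0.027, -0.706]
force: [-1.9, 1.4, 5.3]
width: 0.0555
```

Contact at 21.1 mm, as expected. Releasing and heading back to the red reel.

```bash
python3 -m inch '[[[0,0,0],[0,0,0]],[[0,0,0],[0,0,0]],[[0,0,0],[0,0,0]],[[0,0,0],[0,0,0]]]' 0.7
python3 -m inch '[[[0,0,0.01],[0,0,0]],[[0,0,0.03],[0,0,0]],[[0,0,0.04],[0,0,0]],[[0,0,0.02],[0,0,0]],[[0,0,0],[0,0,0]]]'
python3 - <<'E'
from h import *
pose();W=cloud(read_camera("wrist"))
print(circ(W,(.67,-.169),.034,(.029,.043)))
E
python3 -m inch '[[[-0.03,0.01,0],[0,0,0]],[[-0.04,0.015,0],[0,0,0]],[[-0.04,0.015,0],[0,0,0]],[[-0.04,0.015,0],[0,0,0]],[[-0.04,0.015,0],[0,0,0]],[[-0.03,0.01,0],[0,0,0]],[[-0.014,0.004,-0.01],[0,0,0]],[[0,0,0],[0,0,0]],[[0,0,0],[0,0,0]]]' 1
python3 - <<'E'
from h import *
pose();c=read_camera("wrist");save(c,"w4.png");W=cloud(c)
print(circ(W,(.435,-.084),.045,(.035,.055)))
c=read_camera("side");save(c,"s2.png");cv2.imwrite("pics/s2c.png",cv2.resize(c["pixels"][120:320,220:460,::-1],None,fx=3,fy=3))
E
```

```text
time_s: 14.52
tool_pos: [0.6701, -0.1693, 0.0201]
eef_rot: [0.027, -0.707, 0.027, 0.707]
force: [0.5, -0.2, 0.4]
width: 0.0751
time_s: 15.15
tool_pos: [0.6708, -0.1695, 0.1225]
eef_rot: [-0.026, 0.708, -0.028, -0.705]
force: [-0.0, 0.3, -0.6]
width: 0.0748
t 15.2 tcp [ 670.8 -169.5  122.5] yaw -94.4 tilt [ 0.004 -0.002] F [-0.   0.3 -0.6] w 74.8 q6 1.23
(3534, (array([ 670.2, -169.7]), 28.1), 'med', array([ 671.9, -169.6,   35.8]))
time_s: 16.32
tool_pos: [0.4367, -0.0855, 0.1101]
eef_rot: [-0.027, 0.707, -0.027, -0.707]
force: [-0.2, 0.0, -0.2]
width: 0.0883
t 16.3 tcp [436.7 -85.5 110.1] yaw -94.4 tilt [0. 0.] F [-0.2  0.  -0.2] w 88.3 q6 1.19
(6368, (array([435.9, -85.3]), 32.9), 'med', array([437.1, -85.5,  45.8]))
```

View pics/s2c.png

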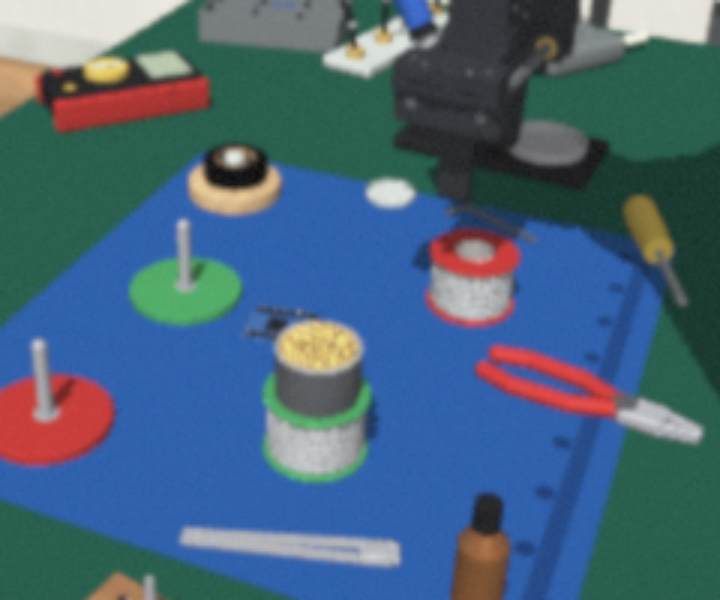

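The crop shows the tape flat on its stand at (235,170) and the red reel free at (475,275), with thin flanges top and bottom. I'll grip low so the pads span both flanges.

```bash
python3 -m inch '[[[-0.0007,0,-0.02],[0,0,0]],[[0,0,-0.03],[0,0,0]],[[0,0,-0.025],[0,0,0]],[[0,0,-0.02],[0,0,0]],[[0,0,-0.009],[0,0,0]],[[0,0,-0.003],[0,0,0]],[[0,0,0],[0,0,0]]]' && python3 -m inch '[[[0,0,0],[0,0,0]],[[0,0,0],[0,0,0]],[[0,0,0],[0,0,0]],[[0,0,0],[0,0,0]],[[0,0,0],[0,0,0]]]' -1
```

```text
time_s: 17.3
tool_pos: [0.4357, -0.0854, 0.0036]
eef_rot: [-0.027, 0.707, -0.027, -0.706]
force: [0.2, 0.5, 0.3]
width: 0.0883
time_s: 17.92
tool_pos: [0.4356, -0.0853, 0.0035]
eef_rot: [-0.027, 0.707, -0.027, -0.706]
force: [-1.2, 0.0, 6.3]
width: 0.0659
```

```bash
python3 -m inch '[[[0,0,0.008],[0,0,0]],[[0,0,0.025],[0,0,0]],[[0,0,0.035],[0,0,0]],[[0.01,0.01,0.035],[0,0,0]],[[0.022,0.027,0.015],[0,0,0]],[[0.028,0.034,0],[0,0,0]],[[0.028,0.034,0],[0,0,0]],[[0.028,0.034,0],[0,0,0]],[[0.028,0.034,0],[0,0,0]],[[0.028,0.034,0],[0,0,0]],[[0.02,0.024,0],[0,0,0]],[[0.012,0.018,0],[0,0,0]],[[0,0,0],[0,0,0]],[[0,0,0],[0,0,0]]]'
python3 - <<'E'
from h import *
pose();c=read_camera("wrist");save(c,"w5.png");W=cloud(c);p=c["pixels"].astype(int)
m=(p[...,0]>140)&(p[...,1]<70)&(W[...,2]<.012)&(np.hypot(W[...,0]-.64,W[...,1]-.163)<.06)
print("base",m.sum(),cv2.minEnclosingCircle((W[m][:,:2]*1000).astype(np.float32)))
print("spindle",circ(W,(.64,.163),.015,(.02,.08)))
print("reel",circ(W,(.64,.163),.05,(.115,.2)))
E
```

```text
time_s: 19.68
tool_pos: [0.6388, 0.1632, 0.1209]
eef_rot: [0.027, -0.706, 0.027, 0.707]
force: [0.8, 0.6, -4.0]
width: 0.0665
t 19.7 tcp [638.8 163.2 120.9] yaw -94.4 tilt [-0.001 -0.   ] F [ 0.8  0.6 -4. ] w 66.5 q6 1.72
base 4429 ((643.370849609375, 163.37509155273438), 41.364768981933594)
spindle 0
reel (28312, (array([651. , 162.1]), 48.8), 'med', array([652.2, 162.3, 163.1]))
```

View pics/w5.png

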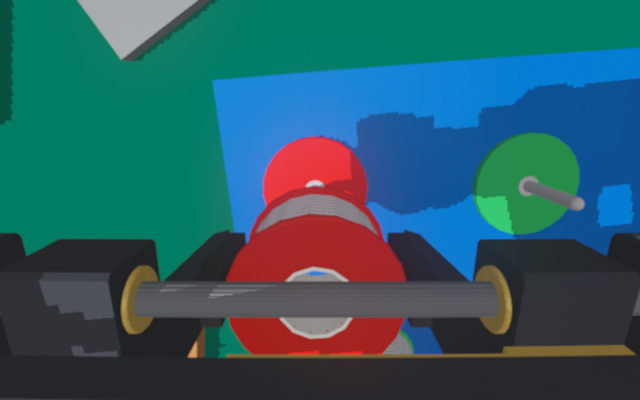

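The reel hangs level at (316,270) and the red base is centred near (316,190). The spindle base sits at (316,185). I'll correct +3 mm in x.

```bash
python3 -m inch '[[[0.0035,0,-0.01],[0,0,0]],[[0,0,-0.025],[0,0,0]],[[0,0,-0.02],[0,0,0]],[[0,0,-0.01],[0,0,0]],[[0,0,0],[0,0,0]]]'; python3 -m inch '[[[0,0,-0.018],[0,0,0]],[[0,0,-0.014],[0,0,0]],[[0,0,-0.007],[0,0,0]],[[0,0,-0.0025],[0,0,0]],[[0,0,0],[0,0,0]]]'
```

```text
time_s: 20.35
tool_pos: [0.6427, 0.1635, 0.0556]
eef_rot: [0.027, -0.706, 0.027, 0.707]
force: [0.2, 0.2, -4.4]
width: 0.0661
time_s: 20.98
tool_pos: [0.6431, 0.1638, 0.0149]
eef_rot: [-0.027, 0.707, -0.027, -0.706]
force: [1.0, -0.2, -3.6]
width: 0.0662
```

```bash
python3 -m inch '[[[0,0,-0.002],[0,0,0]],[[0,0,-0.001],[0,0,0]],[[0,0,-0.0005],[0,0,0]],[[0,0,0],[0,0,0]]]'
```

```text
time_s: 21.48
tool_pos: [0.643, 0.1637, 0.0116]
eef_rot: [-0.027, 0.707, -0.027, -0.706]
force: [-1.2, -0.7, -0.3]
width: 0.0661
```

```bash
python3 -m inch '[[[0,0,-0.0007],[0,0,0]],[[0,0,0],[0,0,0]]]' && python3 -m inch '[[[0,0,0],[0,0,0]],[[0,0,0],[0,0,0]],[[0,0,0],[0,0,0]],[[0,0,0],[0,0,0]],[[0,0,0],[0,0,0]]]' 1
python3 -m inch '[[[0,0,0.01],[0,0,0]],[[0,0,0.03],[0,0,0]],[[0,0,0.04],[0,0,0]],[[0,0,0.04],[0,0,0]],[[0,0,0],[0,0,0]],[[0,0,0],[0,0,0]]]'
python3 - <<'E'
from h import *
pose();c=read_camera("wrist");save(c,"w6.png");W=cloud(c)
print(circ(W,(.643,.1635),.045,(.045,.056)),"spindle",circ(W,(.643,.1635),.012,(.057,.07)))
E
```

```text
time_s: 21.72
tool_pos: [0.643, 0.1637, 0.0116]
eef_rot: [-0.027, 0.707, -0.027, -0.706]
force: [-3.1, -1.3, 6.6]
width: 0.0658
time_s: 22.35
tool_pos: [0.643, 0.1637, 0.0105]
eef_rot: [-0.027, 0.707, -0.027, -0.707]
force: [-0.0, -0.0, -0.4]
width: 0.0881
time_s: 23.1
tool_pos: [0.6425, 0.1637, 0.1301]
eef_rot: [0.027, -0.706, 0.027, 0.707]
force: [-0.3, -0.2, -0.3]
width: 0.0881
t 23.1 tcp [642.5 163.7 130.1] yaw -94.4 tilt [-0.001 -0.   ] F [-0.3 -0.2 -0.3] w 88.1 q6 1.72
(5790, (array([643.3, 163.3]), 33.0), 'med', array([644.8, 163.2,  53.8])) spindle (153, (array([643.3, 163.3]), 4.4), 'med', array([644.3, 163.3,  63.1]))
```

The red reel is seated: spindle and reel centres coincide, top at 53.8 mm. Next, the tip cleaner.

```bash
python3 -m inch '[[[-0.02,-0.006,0],[0,0,0]],[[-0.036,-0.01,0],[0,0,0]],[[-0.036,-0.01,0],[0,0,0]],[[-0.036,-0.01,0],[0,0,0]],[[-0.026,-0.007,0],[0,0,0]],[[-0.012,-0.003,0],[0,0,0]],[[0,0,0],[0,0,0]],[[0,0,0],[0,0,0]]]'
python3 - <<'E'
from h import *
pose();c=read_camera("wrist");save(c,"w7.png");W=cloud(c)
print(circ(W,(.477,.1175),.035,(.07,.095)),circ(W,(.477,.1175),.045,(.035,.055)))
E
```

```text
time_s: 24.15
tool_pos: [0.4778, 0.1178, 0.1304]
eef_rot: [-0.027, 0.707, -0.027, -0.706]
force: [0.5, 0.3, -0.0]
width: 0.088
t 24.1 tcp [477.8 117.8 130.4] yaw -94.4 tilt [0. 0.] F [ 0.5  0.3 -0. ] w 88.0 q6 1.65
(5343, (array([477.7, 117.9]), 26.3), 'med', array([479.7, 117.6,  80.1])) (1598, (array([478.7, 116. ]), 32.9), 'med', array([499.3, 108.8,  45.9]))
```

```bash
python3 -m inch '[[[0,0,-0.02],[0,0,0]],[[0,0,-0.025],[0,0,0]],[[0,0,-0.018],[0,0,0]],[[0,0,-0.009],[0,0,0]],[[0,0,0],[0,0,0]]]' && python3 -m inch '[[[0,0,0],[0,0,0]],[[0,0,0],[0,0,0]],[[0,0,0],[0,0,0]],[[0,0,0],[0,0,0]],[[0,0,0],[0,0,0]]]' -1
```

```text
time_s: 24.82
tool_pos: [0.4772, 0.1178, 0.0582]
eef_rot: [0.027, -0.706, 0.027, 0.707]
force: [0.3, 0.6, 0.7]
width: 0.0882
time_s: 25.45
tool_pos: [0.477, 0.1177, 0.0588]
eef_rot: [-0.027, 0.707, -0.027, -0.706]
force: [-0.5, 0.2, 1.7]
width: 0.0513
```

```bash
python3 -m inch '[[[0,0,0.008],[0,0,0]],[[0,0,0.025],[0,0,0]],[[0,-0.01,0.03],[0,0,0]],[[-0.003,-0.03,0.007],[0,0,0]],[[-0.004,-0.042,0],[0,0,0]],[[-0.004,-0.042,0],[0,0,0]],[[-0.004,-0.042,0],[0,0,0]],[[-0.004,-0.042,0],[0,0,0]],[[-0.004,-0.042,0],[0,0,0]],[[-0.004,-0.042,0],[0,0,0]],[[-0.004,-0.042,0],[0,0,0]],[[-0.004,-0.042,0],[0,0,0]],[[-0.004,-0.042,0],[0,0,0]],[[0,-0.032,0],[0,0,0]],[[0,-0.018,0],[0,0,0]],[[0,0,0],[0,0,0]],[[0,0,0],[0,0,0]]]'
python3 - <<'E'
from h import *
pose();c=read_camera("wrist");save(c,"w8.png");W=cloud(c);p=c["pixels"]
vv,uu=np.mgrid[:400,:640]
m=(np.hypot(W[...,0]-.44,W[...,1]+.351)<.05)&(p.min(2)>85)&(W[...,2]<.035)
print("cup",m.sum(),cv2.minEnclosingCircle((W[m][:,:2]*1000).astype(np.float32)),np.nanmedian(W[m][:,2]))
m=(np.hypot(W[...,0]-.44,W[...,1]+.351)<.045)&(W[...,2]<.035)&(W[...,2]>.021)
print("rim",m.sum(),cv2.minEnclosingCircle((W[m][:,:2]*1000).astype(np.float32)),W[m].min(0),W[m].max(0))
E
```

```text
time_s: 27.58
tool_pos: [0.438, -0.3491, 0.1285]
eef_rot: [0.027, -0.706, 0.027, 0.707]
force: [-0.7, 0.8, -0.5]
width: 0.0517
t 27.6 tcp [ 438.  -349.1  128.5] yaw -94.3 tilt [-0.     0.001] F [-0.7  0.8 -0.5] w 51.7 q6 0.76
cup 4204 ((436.0187683105469, -348.6641540527344), 39.42829895019531) 0.015468829467015523
rim 758 ((438.328369140625, -349.69622802734375), 36.901458740234375) [ 0.42100482 -0.38656152  0.02109788] [ 0.4750396  -0.31310503  0.02692421]
```

View pics/w8.png

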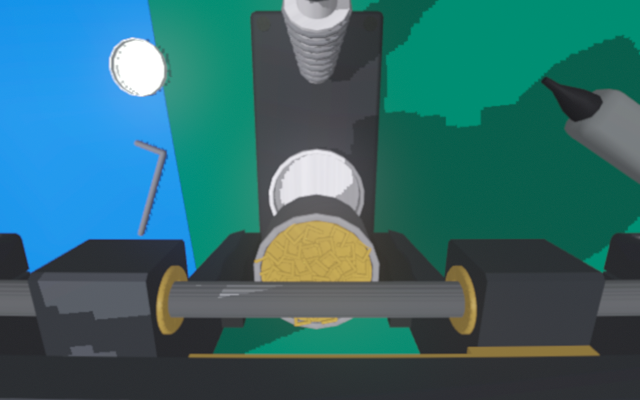

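The cup rim is centred at (438.3,-349.7) mm with radius 36.9, right under the level cleaner, and the jaws line up with the stand's y. Lowering.

```bash
python3 -m inch '[[[0,-0.0005,-0.015],[0,0,0]],[[0,0,-0.03],[0,0,0]],[[0,0,-0.025],[0,0,0]],[[0,0,-0.015],[0,0,0]],[[0,0,-0.009],[0,0,0]],[[0,0,-0.003],[0,0,0]],[[0,0,0],[0,0,0]]]'
python3 -m inch '[[[0,0,-0.002],[0,0,0]],[[0,0,-0.001],[0,0,0]],[[0,0,-0.0005],[0,0,0]],[[0,0,0],[0,0,0]]]'
```

```text
time_s: 28.5
tool_pos: [0.4381, -0.3509, 0.0319]
eef_rot: [-0.027, 0.707, -0.027, -0.706]
force: [0.5, 0.3, -1.6]
width: 0.0511
time_s: 29.0
tool_pos: [0.4379, -0.3508, 0.0281]
eef_rot: [-0.027, 0.707, -0.027, -0.707]
force: [-0.0, -0.3, -0.9]
width: 0.0513
```

```bash
python3 -m inch '[[[0,0,-0.001],[0,0,0]],[[0,0,-0.0005],[0,0,0]],[[0,0,0],[0,0,0]]]'
```

```text
time_s: 29.38
tool_pos: [0.438, -0.3508, 0.0277]
eef_rot: [-0.027, 0.707, -0.027, -0.706]
force: [-3.1, 3.3, 10.6]
width: 0.0517
```

```bash
python3 -m inch '[[[0,0,0],[0,0,0]],[[0,0,0],[0,0,0]],[[0,0,0],[0,0,0]],[[0,0,0],[0,0,0]]]' 0.6
python3 -m inch '[[[0,0,0.01],[0,0,0]],[[0,0,0.03],[0,0,0]],[[0,0,0.04],[0,0,0]],[[0,0,0.022],[0,0,0]],[[0,0,0],[0,0,0]],[[0,0,0],[0,0,0]]]'
python3 - <<'E'
from h import *
pose();W=cloud(read_camera("wrist"))
print(circ(W,(.438,-.350),.03,(.035,.06)),circ(W,(.438,-.350),.045,(.02,.03)))
E
python3 -m inch '[[[0,0.02,0],[0,0,0]],[[0.004,0.042,0],[0,0,0]],[[0.004,0.042,0],[0,0,0]],[[0.004,0.042,0],[0,0,0]],[[0.004,0.042,0],[0,0,0]],[[0.004,0.042,0],[0,0,0]],[[0.004,0.042,0],[0,0,0]],[[0.004,0.042,0],[0,0,0]],[[0.004,0.042,0],[0,0,0]],[[0.004,0.042,0],[0,0,0]],[[0.004,0.042,0],[0,0,0]],[[0,0.018,-0.01],[0,0,0]],[[0,0.009,-0.01],[0,0,0]],[[0,0,0],[0,0,0]],[[0,0,0],[0,0,0]]]' 1
python3 - <<'E'
from h import *
pose();W=cloud(read_camera("wrist"))
print(circ(W,(.478,.116),.045,(.035,.055)))
E
```

```text
time_s: 29.88
tool_pos: [0.4379, -0.3508, 0.0264]
eef_rot: [0.027, -0.707, 0.027, 0.707]
force: [-0.1, -0.6, -0.6]
width: 0.0706
time_s: 30.62
tool_pos: [0.4376, -0.3504, 0.1278]
eef_rot: [0.027, -0.706, 0.027, 0.707]
force: [-0.1, -0.0, -0.3]
width: 0.0703
t 30.6 tcp [ 437.6 -350.4  127.8] yaw -94.4 tilt [-0.001  0.001] F [-0.1 -0.  -0.3] w 70.3 q6 0.76
(4253, (array([ 438.7, -351.4]), 26.2), 'med', array([ 440.7, -351.5,   49.1])) (1229, (array([ 438.2, -349.7]), 36.9), 'med', array([ 448.1, -348.7,   24.6]))
time_s: 32.55
tool_pos: [0.4779, 0.1157, 0.1086]
eef_rot: [0.027, -0.707, 0.027, 0.707]
force: [0.7, -0.1, 0.2]
width: 0.0882
t 32.5 tcp [477.9 115.7 108.6] yaw -94.4 tilt [-0. -0.] F [ 0.7 -0.1  0.2] w 88.2 q6 1.64
(6481, (array([478.4, 116.1]), 32.9), 'med', array([479.7, 116.1,  45.8]))
```

The cleaner is in the cup about 2 mm off centre, well within 12 mm. Now the green reel.

```bash
python3 -m inch '[[[0.0005,0.0004,-0.02],[0,0,0]],[[0,0,-0.03],[0,0,0]],[[0,0,-0.025],[0,0,0]],[[0,0,-0.019],[0,0,0]],[[0,0,-0.008],[0,0,0]],[[0,0,-0.003],[0,0,0]],[[0,0,0],[0,0,0]]]' && python3 -m inch '[[[0,0,0],[0,0,0]],[[0,0,0],[0,0,0]],[[0,0,0],[0,0,0]],[[0,0,0],[0,0,0]],[[0,0,0],[0,0,0]]]' -1
```

```text
time_s: 33.48
tool_pos: [0.4787, 0.1165, 0.004]
eef_rot: [-0.027, 0.707, -0.027, -0.706]
force: [0.0, 0.1, 0.0]
width: 0.088
time_s: 34.1
tool_pos: [0.4786, 0.1166, 0.0038]
eef_rot: [-0.027, 0.707, -0.027, -0.706]
force: [-0.7, 0.2, 5.3]
width: 0.0662
```

```bash
python3 -m inch '[[[0,0,0.008],[0,0,0]],[[0,0,0.025],[0,0,0]],[[0,0,0.035],[0,0,0]],[[0.01,-0.008,0.035],[0,0,0]],[[0.022,-0.017,0.015],[0,0,0]],[[0.032,-0.025,0],[0,0,0]],[[0.032,-0.025,0],[0,0,0]],[[0.029,-0.024,0],[0,0,0]],[[0.018,-0.014,0],[0,0,0]],[[0.01,-0.0085,0],[0,0,0]],[[0,0,0],[0,0,0]],[[0,0,0],[0,0,0]]]'
python3 - <<'E'
from h import *
pose();c=read_camera("wrist");save(c,"w9.png");W=cloud(c);p=c["pixels"].astype(int)
m=(p[...,1]>p[...,0]*1.5)&(p[...,1]>p[...,2]*1.3)&(W[...,2]<.012)&(W[...,2]>.0045)&(np.hypot(W[...,0]-.634,W[...,1]+.006)<.06)
print("base",m.sum(),cv2.minEnclosingCircle((W[m][:,:2]*1000).astype(np.float32)))
E
```

```text
time_s: 35.6
tool_pos: [0.6307, -0.0042, 0.1215]
eef_rot: [0.027, -0.706, 0.027, 0.707]
force: [-0.5, -0.2, -2.6]
width: 0.0662
t 35.6 tcp [630.7  -4.2 121.5] yaw -94.4 tilt [-0.001  0.   ] F [-0.5 -0.2 -2.6] w 66.2 q6 1.45
base 4348 ((633.6780395507812, -6.617463111877441), 41.26527786254883)
```

View pics/w9.png

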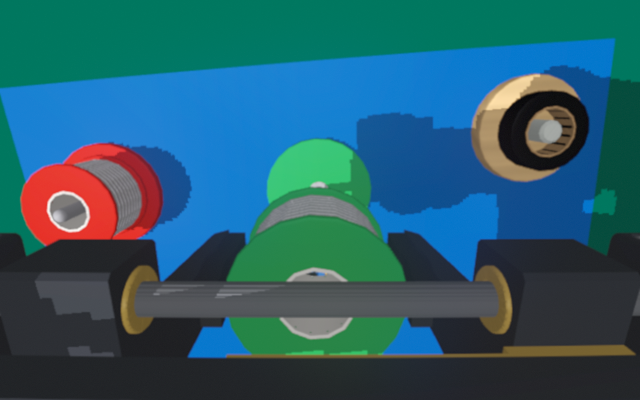

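The green reel is level at (317,290) over its base at (318,185). The red reel (90,200) and tape (545,130) are both on their stands. I'll correct +3 and -2 mm and lower.

```bash
python3 -m inch '[[[0.003,-0.002,-0.01],[0,0,0]],[[0,0,-0.025],[0,0,0]],[[0,0,-0.02],[0,0,0]],[[0,0,-0.01],[0,0,0]],[[0,0,0],[0,0,0]]]'; python3 -m inch '[[[0,0,-0.018],[0,0,0]],[[0,0,-0.014],[0,0,0]],[[0,0,-0.007],[0,0,0]],[[0,0,-0.003],[0,0,0]],[[0,0,-0.002],[0,0,0]],[[0,0,0],[0,0,0]]]'
```

```text
time_s: 36.28
tool_pos: [0.6342, -0.0067, 0.056]
eef_rot: [0.027, -0.706, 0.027, 0.707]
force: [0.1, 0.3, -3.2]
width: 0.0663
time_s: 37.02
tool_pos: [0.6346, -0.0069, 0.0128]
eef_rot: [-0.027, 0.707, -0.027, -0.706]
force: [-0.3, 0.9, -3.1]
width: 0.066
```

```bash
python3 -m inch '[[[0,0,-0.001],[0,0,0]],[[0,0,-0.0007],[0,0,0]],[[0,0,0],[0,0,0]]]'
```

```text
time_s: 37.4
tool_pos: [0.6347, -0.0069, 0.0119]
eef_rot: [-0.027, 0.707, -0.027, -0.706]
force: [-2.7, -0.2, 4.9]
width: 0.0661
```

```bash
python3 -m inch '[[[0,0,0],[0,0,0]],[[0,0,0],[0,0,0]],[[0,0,0],[0,0,0]],[[0,0,0],[0,0,0]],[[0,0,0],[0,0,0]]]' 1
python3 -m inch '[[[0,0,0.01],[0,0,0]],[[0,0,0.03],[0,0,0]],[[0,0,0.04],[0,0,0]],[[0,0,0.04],[0,0,0]],[[0,0,0],[0,0,0]],[[0,0,0],[0,0,0]]]'
python3 - <<'E'
from h import *
pose();W=cloud(read_camera("wrist"))
print("green",circ(W,(.634,-.0066),.045,(.045,.056)),"spindle",circ(W,(.634,-.0066),.012,(.057,.07)))
E
python3 -m inch '[[[-0.03,0,0.01],[0,0,0]],[[-0.03,0,0.02],[0,0,0]],[[-0.04,0,0.02],[0,0,0]],[[-0.04,0,0.02],[0,0,0]],[[-0.04,0,0.02],[0,0,0]],[[-0.03,0,0.02],[0,0,0]],[[0,0,0],[0,0,0]],[[0,0,0],[0,0,0]],[[0,0,0],[0,0,0]]]'
python3 - <<'E'
from h import *
pose();c=read_camera("side");save(c,"s3.png");cv2.imwrite("pics/s3c.png",cv2.resize(c["pixels"][120:400,190:440,::-1],None,fx=2.1,fy=2.1))
W=cloud(read_camera("top"))
for n,c,r,z in [("flux",(.4345,.337),.026,(.03,.045)),("tape",(.667,-.168),.034,(.029,.043)),("cleaner",(.436,-.351),.03,(.035,.06)),("red",(.639,.1635),.04,(.045,.057)),("green",(.63,-.006),.04,(.045,.057))]: print(n,circ(W,c,r,z))
E
```

```text
time_s: 38.02
tool_pos: [0.6344, -0.0069, 0.0108]
eef_rot: [0.027, -0.707, 0.027, 0.707]
force: [-0.3, 0.1, 0.4]
width: 0.0883
time_s: 38.78
tool_pos: [0.634, -0.0068, 0.1305]
eef_rot: [0.027, -0.706, 0.027, 0.707]
force: [-0.2, -0.4, 0.8]
width: 0.0881
t 38.8 tcp [634.   -6.8 130.5] yaw -94.4 tilt [-0.001  0.   ] F [-0.2 -0.4  0.8] w 88.1 q6 1.45
green (5790, (array([634.7,  -7.4]), 32.9), 'med', array([636.1,  -7.4,  53.8])) spindle (152, (array([633.5,  -6.7]), 4.6), 'med', array([634.7,  -6.9,  63.3]))
time_s: 39.95
tool_pos: [0.4249, -0.0069, 0.2398]
eef_rot: [0.027, -0.706, 0.027, 0.707]
force: [-0.2, 0.1, -0.2]
width: 0.088
t 40.0 tcp [424.9  -6.9 239.8] yaw -94.4 tilt [-0.002  0.001] F [-0.2  0.1 -0.2] w 88.0 q6 1.35
flux (179, (array([433.8, 335.8]), 20.7), 'med', array([433.7, 335. ,  36.9]))
tape (243, (array([ 668., -168.]), 28.7), 'med', array([ 666.1, -168.3,   35.9]))
cleaner (296, (array([ 436.5, -350.7]), 26.3), 'med', array([ 436.5, -348.4,   49.5]))
red (358, (array([640.8, 164.1]), 32.8), 'med', array([640.7, 164.4,  53.6]))
green (353, (array([631.8,  -6.1]), 33.0), 'med', array([631.3,  -5.2,  53.7]))
```

View pics/s3c.png

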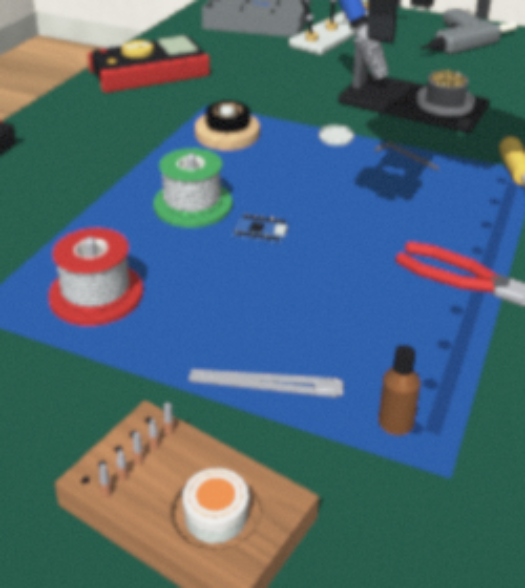

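The final view shows all five items upright in place: flux (217,500), red reel (90,270), green reel (190,185), tape (228,120) and cleaner (447,95). Handing in.

```bash
python3 -c "
from plant import job_done;print(job_done())"
```

```text
the job is handed in; nothing more can be done
None
```

I took both piles apart and put all five items in their homes, each lowered until the wrist force showed contact before I let go. The flux tin is in the tip-block well and the tape is over its hub. The tip cleaner is in the cup, and the red and green reels are on the stands of their own colour. I handed the job in at about 40 s of the 128 s allowed, with the gripper raised and touching nothing; no verdict was reported.

**Centring:** the last wrist-camera checks put every item within about 2 mm of its place's centre, against the 12 mm limit.

**Heights:** the tops measured within about 1 mm of nominal:

| Item | Measured top (mm) | Nominal top (mm) |
|---|---|---|
| Flux tin | 37 | 36 |
| Tape | 35.8 | 35 |
| Tip cleaner | 49 | 48 (tin rim) |
| Each reel | 53.8 | 53 |

**Disagreement:** the top and wrist cameras differed by 2 to 4 mm in x. I placed everything by the wrist camera; the differences are well inside the limit. No check failed.

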